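Find the stamped crate and push it to the dispatch line

TASK

The two empty dark grey parts crates look alike, but one has an orange stamp on its underside. Using only the fingertips, without gripping or lifting anything, tip each crate over onto its side so that its underside shows, then push the stamped one, still lying on its side, along the bench until the yellow dispatch line runs under its middle. Leave the other crate lying where it fell, clear of the line, and do not disturb the bottle, can, cup and screwdriver.

Things in the scene. Friction and masses are not known exactly. Their poses are not given: they have to be found in the camera images.
- crate_a: One crate, left or right by chance: open-topped, empty, dark grey plastic with paler rim, 70 mm (own x) by 110 mm (y) by 120 mm tall (z), walls 4 mm, 0.2 to 0.42 kg, upright at the start with its 110 mm wide faces looking roughly towards and away from the robot (x within about 0.3 rad of straight ahead). Origin: centre of the underside; z points out of the mouth.
- crate_b: The other crate, left or right by chance: open-topped, empty, dark grey plastic with paler rim, 70 mm (own x) by 110 mm (y) by 120 mm tall (z), walls 4 mm, 0.2 to 0.42 kg, upright at the start with its 110 mm wide faces looking roughly towards and away from the robot (x within about 0.3 rad of straight ahead). Origin: centre of the underside; z points out of the mouth.
- crate_a_mid (a point): Centre of crate_a's outer volume, 60 mm from its underside along its z. Pushing a 110 mm wide face level, within 30 mm of the rim, tips the crate about its opposite bottom edge; leaning about 40 degrees it falls by itself. Lying on a 110 mm wide face it is 70 mm high.
- crate_b_mid (a point): Centre of crate_b's outer volume, 60 mm from its underside along its z. Pushing a 110 mm wide face level, within 30 mm of the rim, tips the crate about its opposite bottom edge; leaning about 40 degrees it falls by itself. Lying on a 110 mm wide face it is 70 mm high.
- stamp (a point): Centre of the orange stamp, a ring 54 mm across with a bar in it, in the middle of the underside of one of the two crates (within 5 mm of that crate's origin); hidden until that crate is tipped.
- line: Yellow dispatch line, a flat tape 400 mm long and 25 mm wide on the light blue mat between the two crates, running roughly away from the robot. Origin: its centre; its x runs along the tape, y across it.
- dispenser: Bystander: teal bottle with dark cap, 60 mm across, 130 mm tall, standing beyond the crates. Origin: centre of its underside.
- can: Bystander: aluminium can with a white label, 56 mm across, 150 mm tall, standing beyond the crates. Origin: centre of its underside.
- pot: Bystander: white plastic cup, 64 mm across the rim, 65 mm tall, standing at the right end of the mat. Origin: centre of its underside.
- driver: Bystander: screwdriver lying on the mat's left end, about 200 mm long, its handle 26 mm thick. Origin: on its underside near the middle.

How it is judged:
By the outcome, as a careful person would: the job done as asked, in the order asked, and still so for the second after the job is handed in, with the robot touching nothing.
It also fails if it takes over 58 s, if anything falls off the work surface, if the arm or the gripper's body presses on something with over 40 N, if the wrist force passes 120 N, or if a joint passes its speed limit or range.

ROBOT

A 6-joint arm with a two-finger parallel gripper is mounted at the origin on the work surface. World frame = base frame: x ahead of the robot, y to its left, z up, the work surface at z = 0. Lengths are in m, angles in rad, forces in N, time in s.
With the tool pointing down it reaches from about 0.425 to 0.95 m from the base axis. Payload 3.5 kg.
Tool frame: the origin (TCP) lies on the centre line of the jaws, within the pads' length; the fingertips stand ahead of it and the grasp point (between the pads) lies 11 mm behind it (tips_ahead is the z of the fingertips in the tool frame, in m); z points along the fingers, y is the direction in which the jaws open and shut (so a half turn about z gives the same grasp; the last joint's range is limited). The gripper opens to 85 mm and grips with 20 to 120 N. Pads are 22 mm wide; open, the fingers measure 114 mm over their backs; the gripper's body (76 mm by 85 mm) begins 54 mm behind the grasp point. The pads swing forward as they close: fully open they stand 13 mm farther back than shut.
Start: joints at [-1.394, 0.286, 1.577, -0, 1.279, -0.15], TCP at [0.217, -0.639, 0.239] pointing down, gripper open.
Joint ranges: [-2.77, 2.77], [-0.9, 2.22], [0.21, 2.48], [-1.53, 4.67], [0.24, 2.81], [-2.84, 2.84]. Speed limits (rad/s): [2.79, 2.79, 3.14, 3.14, 3.14, 3.14].

INTERFACE

Orientations are given as a unit quaternion [x, y, z, w].
In Python, from plant import * gives the robot as it stands. The module is installed in compiled form; this text tells all that it offers.
- The arm moves only by the tool move_arm, never from a script. Its arguments are lists of equal length, an entry for each row: "linear": the shift along the world's x, y, z in m, a list of three; "twist": the turn, a rotation vector about the world's x, y, z in degrees, a list of three. A call has 1 to 20 rows; each row shifts and turns the pose as measured when the row begins; what a row does not reach is not made up. A row lasts 1/12 s, in which the tool goes at most 41.7 mm and 7.16 degrees, less where a joint would pass 70% of its speed; a pose out of reach is approached as far as the arm can. A call is refused whole if a number of a shift passes 0.0417 or a number of a turn 7.16, either way. A call with a gripper value outside its range is refused whole. "grip" is the opening, from 0 (shut) to 1 (fully open), set as the call begins (left out, the last holds). The fingers move at their own pace and stop on an object; "force" is the grip in N (left out, the last holds). Time passes only in rows, so rows that do not move let the fingers close. It gives the time, the measured TCP pose, the force and the opening at its end, in the units of the state.
- get_state(): the state, without advancing time (a new reading comes with each control period).
- read_camera(name): name is "side" or "top"; returns a dict with "img" (400x640x3 uint8, blue, green, red), "depth" (400x640 float32, m along the optical axis (not along the pixel's ray), 0 where there is no reading), "fx", "fy", "cx", "cy" (pixels), "rvec" (rotation vector, rad) and "tvec" (3), from world to camera coordinates, as OpenCV has them. Camera axes: x right, y down, z forward; pixel columns grow to the right and rows downward; lengths in m; the calibration is good to about 2 mm. A picture is of the moment at which its call begins.
- sign_off(): hands the job in, once; it reports no verdict.
The state is a dict: "time": time; "qpos": joint angles; "dq": joint speeds; "joint_efforts": joint torques, N m; "eef_pos": TCP position; "tcp_rot": TCP orientation; "contact_force": force on the tool from outside, world axes, zero at the start; "wrist_torque": the same for the moment, N m; "opening": opening from 0.0 (shut) to 1.0 (fully open).
Only numpy, scipy, OpenCV 4.12 (cv2) and the standard library are available. Lean on these libraries where they do the work, as an engineer would, in place of code of your own. Each camera call takes 0.05 s, during which the arm holds its last target.

## Working session

There is one attempt and no reset: what is moved stays moved. The work goes in short steps, Python scripts to look and compute and a tool call to move; the robot and the scene stay as the last step left them, time stands still between calls to the robot, and variables do not carry over. Pictures are saved under pics/ and viewed, and the job is handed in when it is done.

Besides the shell and the picture viewer there is one more tool, called as a command line: name --argument value ..., lists and objects as JSON in quotes. move_arm: Moves the arm, as the interface text tells. Its arguments: {"type":"object","properties":{"linear":{"type":"array","items":{"type":"array","items":{"type":"number"}}},"twist":{"type":"array","items":{"type":"array","items":{"type":"number"}}},"grip":{"type":"number"},"force":{"type":"number"}},"required":["linear","twist"]}

```bash
mkdir -p pics; cat > h.py <<'E'
from plant import *
import numpy as np, cv2
def cam(n,save=None):
    c=read_camera(n)
    if save: cv2.imwrite('pics/%s.png'%save,c['img'])
    return c
def pts(c):
    d=c['depth'];v,u=np.mgrid[0:400,0:640]
    P=np.stack([(u-c['cx'])/c['fx']*d,(v-c['cy'])/c['fy']*d,d],-1)
    R,_=cv2.Rodrigues(np.array(c['rvec'],float));t=np.array(c['tvec'],float).ravel()
    W=(P-t)@R
    W[d<=0]=np.nan
    return W
E
python3 - <<'E'
from h import *
for n in ['top','side']:
    c=cam(n,n+'0'); R,_=cv2.Rodrigues(np.array(c['rvec'],float)); print(n,-R.T@np.array(c['tvec']).ravel(),R[2],c['fx'])
print(get_state())
E
```

```text
top [0.49231704 0.0093354  1.44478095] [ 0.09503241 -0.01758054 -0.99531893] 479.13309823593414
side [0.00157216 0.60018776 0.69459228] [ 0.5747666  -0.57091019 -0.58626352] 397.5374816177553
{'time': 0.1, 'qpos': array([-1.39399150e+00,  2.87105135e-01,  1.57805999e+00,  2.56143179e-05,
        1.27862996e+00, -1.49995419e-01]), 'dq': array([ 0.00130696, -0.00190371, -0.00425598,  0.00131612,  0.0007567 ,
        0.00055771]), 'joint_efforts': array([ 1.21119014e-03, -4.07291865e+01, -2.93697596e+01, -1.19736633e-04,
        3.41258099e-03, -1.18185994e-05]), 'eef_pos': array([ 0.21661541, -0.63867036,  0.23805087]), 'tcp_rot': array([ 9.86679880e-01,  1.62670221e-01, -2.50176470e-06, -1.10128004e-03]), 'contact_force': array([-0.41660345,  0.47793599, -0.89350593]), 'wrist_torque': array([ 0.02391459, -0.0127741 ,  0.0121122 ]), 'opening': 1.0003769460860794}
```

View pics/top0.png

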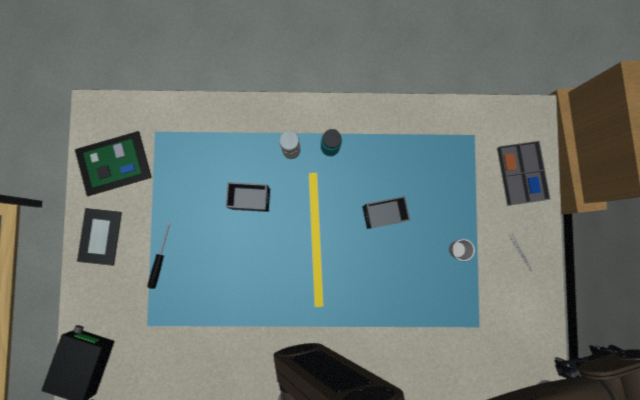

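View pics/side0.png

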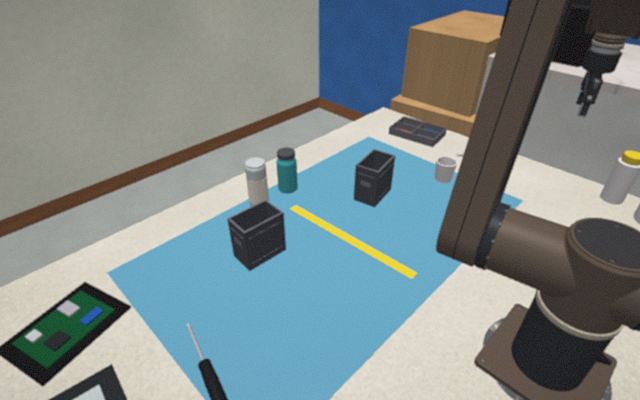

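The top view shows the left crate near pixel (248,197) and the right crate near (386,212). The line runs from (313,173) to (319,306), the can is at (290,145), the bottle at (331,142), the cup at (462,250) and the driver at (158,258). Next I'll measure them.

```bash
cat >> h.py <<'E'
def box(W,m):
    p=W[m][:,:2].astype(np.float32); (c,s,a)=cv2.minAreaRect(p); return np.round(c,4),np.round(s,4),round(a,1),cv2.boxPoints((c,s,a)).round(3).tolist()
E
python3 - <<'E'
from h import *
c=cam('top');W=pts(c);u=np.arange(640)[None,:].repeat(400,0);v=np.arange(400)[:,None].repeat(640,1)
def roi(a,b,e,f): return (u>a)&(u<b)&(v>e)&(v<f)
for n,r in dict(L=(215,280,175,220),R=(350,420,188,238)).items():
    print(n,box(W,roi(*r)&(W[...,2]>.105)), np.nanmax(W[...,2][roi(*r)]))
for n,r in dict(can=(275,302,120,165),disp=(318,345,120,165),cup=(445,480,232,268)).items():
    m=roi(*r)&(W[...,2]>.05);zz=np.nanmax(W[m][:,2]); print(n,box(W,roi(*r)&(W[...,2]>zz-.015))[:2],zz)
im=c['img'].astype(int); m=(im[...,2]>150)&(im[...,0]<90)&(im[...,1]>130)&roi(290,340,160,320)
print('line',box(W,m),np.nanmean(W[m][:,2]))
m=(im.max(-1)<60)&roi(145,175,220,295); print('drv',box(W,m))
m=roi(150,180,220,245);print(W[225,168])
print(W[132,156],W[325,478])
E
```

```text
L (array([0.6143, 0.1925]), array([0.111 , 0.0704]), 87.2, [[0.5759999752044678, 0.13899999856948853], [0.6470000147819519, 0.13500000536441803], [0.6520000100135803, 0.2460000067949295], [0.5820000171661377, 0.25]]) 0.12712325547580883
R (array([ 0.5727, -0.2018]), array([0.0699, 0.1109]), 11.2, [[0.527999997138977, -0.15399999916553497], [0.5490000247955322, -0.2630000114440918], [0.6179999709129333, -0.24899999797344208], [0.5960000157356262, -0.14100000262260437]]) 0.1276804081637959
can (array([0.7651, 0.0747]), array([0.0508, 0.0498])) 0.15980827863083358
disp (array([ 0.7761, -0.0434]), array([0.0509, 0.0521])) 0.13808419844613087
cup (array([ 0.4686, -0.4262]), array([0.0608, 0.0613])) 0.07284637126314883
line (array([ 0.4964, -0.0018]), array([0.3981, 0.0194]), 4.0, [[0.296999990940094, -0.006000000052154064], [0.2980000078678131, -0.02500000037252903], [0.6959999799728394, 0.0020000000949949026], [0.6940000057220459, 0.02199999988079071]]) 0.002317979965226968
drv (array([0.3991, 0.4651]), array([0.0198, 0.0974]), 75.2, [[0.3490000069141388, 0.46799999475479126], [0.4440000057220459, 0.4429999887943268], [0.4490000009536743, 0.4620000123977661], [0.3540000021457672, 0.4869999885559082]])
[0.53349125 0.43291132 0.0175602 ]
[0.81647669 0.48480015 0.00085836] [ 2.44941548e-01 -4.88468577e-01  4.37035661e-04]
```

```bash
python3 - <<'E'
import plant; print([n for n in dir(plant) if n[0]!='_'], getattr(plant,'tips_ahead',None))
E
```

```text
['Unreachable', 'get_state', 'read_camera', 'sign_off', 'tips_ahead'] 0.008
```

move_arm --linear '[[0.026,0.04,0],[0.026,0.04,0],[0.026,0.04,0],[0.026,0.04,0],[0.026,0.04,0],[0.026,0.04,0],[0.026,0.04,0],[0.026,0.04,0],[0.026,0.04,0],[0.026,0.04,0],[0.02,0.02,0],[0,0,0]]' --twist '[[0,0,-2],[0,0,-2],[0,0,-2],[0,0,-1.3],[0,0,0],[0,0,0],[0,0,0],[0,0,0],[0,0,0],[0,0,0],[0,0,0],[0,0,0]]' --grip 0.5

```text
time: 1.15
eef_pos: [0.4624, -0.2576, 0.2328]
tcp_rot: [0.996, 0.092, -0.001, -0.004]
contact_force: [-0.7, -0.1, 0.3]
opening: 0.5
```

move_arm --linear '[[0.016,0.02,-0.02],[0.016,0.02,-0.03],[0,0,-0.03],[0,0,-0.03],[0,0,-0.012],[0,0,0],[0,0,0]]' --twist '[[0,0,0],[0,0,0],[0,0,0],[0,0,0],[0,0,0],[0,0,0],[0,0,0]]'

```text
time: 1.73
eef_pos: [0.496, -0.2145, 0.1078]
tcp_rot: [0.996, 0.095, 0.0, -0.002]
contact_force: [0.6, -0.3, 0.3]
opening: 0.502
```

```bash
python3 - <<'E'
from h import *
cam('side','s1'); print(get_state()['eef_pos'])
E
```

```text
[ 0.49594982 -0.21463327  0.10805443]
```

View pics/s1.png

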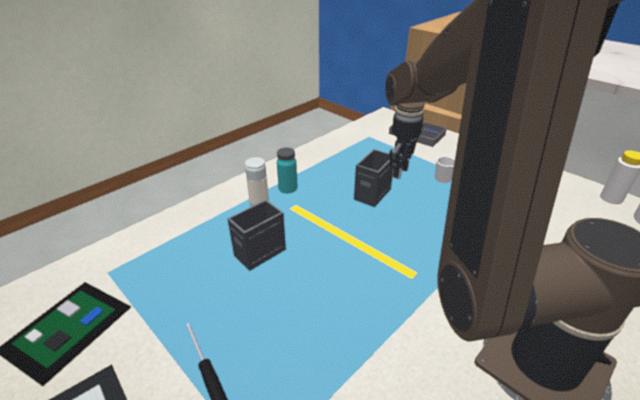

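The side view shows the fingertips at pixel (400,158), next to the rim of the right crate at (374,160). I'll push slowly.

move_arm --linear '[[0.01,0.002,0],[0.01,0.002,0],[0.008,0.0016,0],[0.008,0.0016,0],[0.008,0.0016,0],[0.008,0.0016,0],[0.008,0.0016,0],[0.008,0.0016,0],[0.008,0.0016,0]]' --twist '[[0,0,0],[0,0,0],[0,0,0],[0,0,0],[0,0,0],[0,0,0],[0,0,0],[0,0,0],[0,0,0]]'

```text
time: 2.53
eef_pos: [0.5832, -0.2016, 0.1164]
tcp_rot: [0.996, 0.094, 0.005, 0.002]
contact_force: [0.2, -0.2, 0.2]
opening: 0.5
```

```bash
python3 - <<'E'
from h import *
a=cam('side','s2')['img'];b=cam('top')['img']; cv2.imwrite('pics/c2.png',cv2.resize(np.hstack([a[80:280,200:500],b[100:300,200:500]]),None,fx=1.3,fy=1.3))
E
```

```text
(no output)
```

View pics/c2.png

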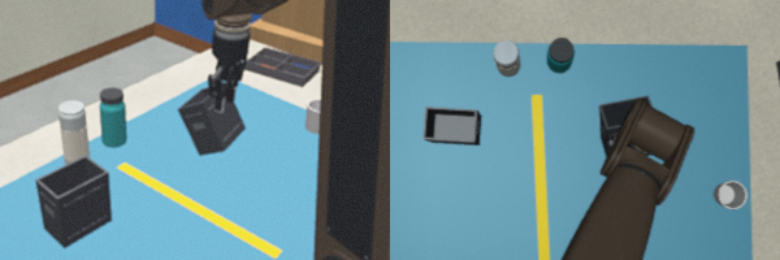

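The right crate (crop pixel (210,122)) is leaning away by about 30 degrees. I'll keep pushing until it falls.

move_arm --linear '[[0.008,0.0016,0],[0.008,0.0016,0],[0.008,0.0016,0],[0.008,0.0016,0],[0,0,0.005],[0,0,0.01],[0,0,0.02],[0,0,0.02]]' --twist '[[0,0,0],[0,0,0],[0,0,0],[0,0,0],[0,0,0],[0,0,0],[0,0,0],[0,0,0]]'

```text
time: 3.3
eef_pos: [0.615, -0.1922, 0.1665]
tcp_rot: [0.996, 0.094, -0.0, -0.001]
contact_force: [0.5, 0.8, 0.3]
opening: 0.502
```

```bash
python3 - <<'E'
from h import *
a=cam('side','s3')['img'];b=cam('top')['img']; cv2.imwrite('pics/c3.png',cv2.resize(np.hstack([a[80:280,200:500],b[100:300,200:500]]),None,fx=1.3,fy=1.3))
E
```

```text
(no output)
```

View pics/c3.png

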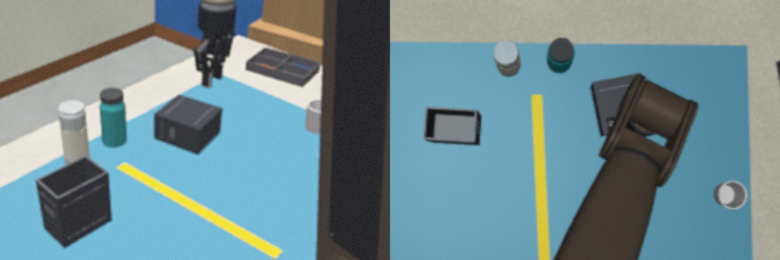

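```bash
python3 - <<'E'
import cv2
a=cv2.imread('pics/s3.png');cv2.imwrite('pics/z3.png',cv2.resize(a[140:210,300:390],None,fx=7,fy=7,interpolation=cv2.INTER_CUBIC))
E
```

```text
(no output)
```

View pics/z3.png

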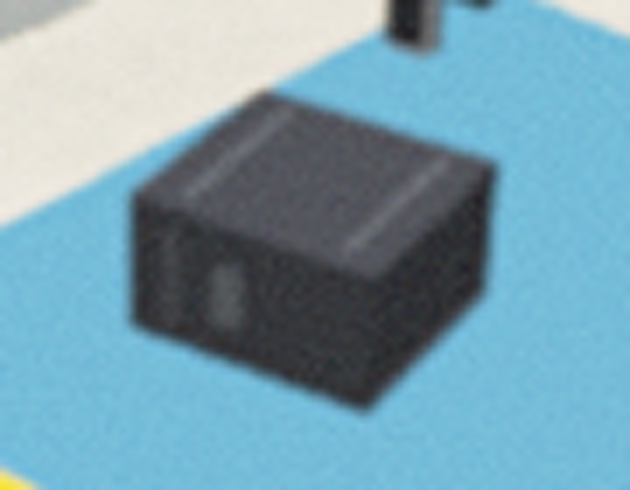

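The right crate lies flat and its underside, the right-hand face at zoom pixel (430,290), is plain. So the left crate should be the stamped one. I'll move to it.

move_arm --linear '[[-0.025,0.02,0.02],[-0.03,0.035,0.01],[-0.03,0.035,0],[0,0.04,0],[0,0.04,0],[0,0.04,0],[0,0.04,0],[0,0.04,0],[0,0.04,0],[0,0.04,0],[0,0.018,0],[0,0,-0.03],[0,0,-0.03],[0,0,-0.03],[0,0,0],[0,0,0]]' --twist '[[0,0,0],[0,0,-2],[0,0,-2],[0,0,-2],[0,0,-2],[0,0,-2],[0,0,-2],[0,0,-1.8],[0,0,0],[0,0,0],[0,0,0],[0,0,0],[0,0,0],[0,0,0],[0,0,0],[0,0,0]]'

```text
time: 4.73
eef_pos: [0.5233, 0.2057, 0.1]
tcp_rot: [0.999, -0.035, 0.002, -0.001]
contact_force: [1.3, 0.0, -0.0]
opening: 0.504
```

```bash
python3 - <<'E'
from h import *
from scipy.spatial.transform import Rotation as R
s=get_state();print(s['eef_pos'],R.from_quat(s['tcp_rot']).as_matrix()[:,1])
a=cam('side','s4')['img'];b=cam('top')['img']; cv2.imwrite('pics/c4.png',cv2.resize(np.hstack([a[80:280,200:500],b[100:300,200:500]]),None,fx=1.3,fy=1.3))
E
```

```text
[0.52333723 0.2057437  0.09998809] [-0.07049243 -0.99750873 -0.00267392]
```

View pics/c4.png

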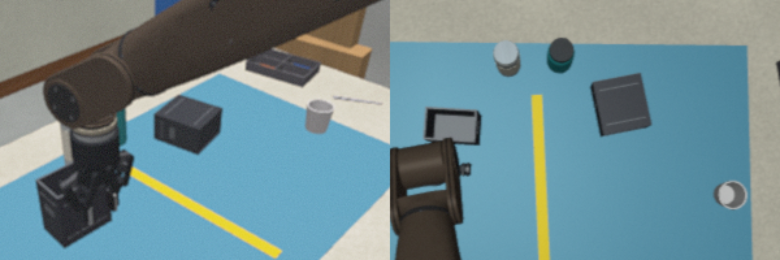

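The fingers are on the near side of the left crate's rim, around crop pixel (100,185). I'll raise them slightly, centre them, then push.

move_arm --linear '[[0.0,-0.009,0.008],[0.01,-0.0005,0],[0.01,-0.0005,0],[0.008,-0.0004,0],[0.008,-0.0004,0],[0.008,-0.0004,0],[0.008,-0.0004,0],[0.008,-0.0004,0],[0.008,-0.0004,0],[0.008,-0.0004,0],[0.008,-0.0004,0],[0.008,-0.0004,0]]' --twist '[[0,0,0],[0,0,0],[0,0,0],[0,0,0],[0,0,0],[0,0,0],[0,0,0],[0,0,0],[0,0,0],[0,0,0],[0,0,0],[0,0,0]]'

```text
time: 5.83
eef_pos: [0.6303, 0.1899, 0.1195]
tcp_rot: [0.999, -0.037, 0.01, -0.003]
contact_force: [0.1, -0.1, 1.3]
opening: 0.497
```

```bash
python3 - <<'E'
from h import *
a=cam('side','s5')['img'];b=cam('top')['img']; cv2.imwrite('pics/c5.png',cv2.resize(np.hstack([a[80:280,200:500],b[100:300,200:500]]),None,fx=1.3,fy=1.3))
E
```

```text
(no output)
```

View pics/c5.png

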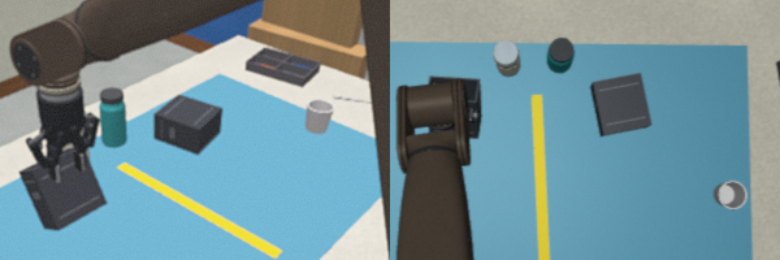

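The left crate, around crop pixel (65,190), is leaning away. I'll finish the tip.

move_arm --linear '[[0.008,-0.0004,0],[0.008,-0.0004,0],[0.008,-0.0004,0],[0,0,0.005],[0,0,0.01],[0,0,0.02],[0,0,0.02],[-0.03,0,0.02],[-0.03,0,0.01]]' --twist '[[0,0,0],[0,0,0],[0,0,0],[0,0,0],[0,0,0],[0,0,0],[0,0,0],[0,0,0],[0,0,0]]'

```text
time: 6.68
eef_pos: [0.5966, 0.187, 0.204]
tcp_rot: [0.999, -0.038, 0.006, -0.002]
contact_force: [0.4, 0.6, 0.6]
opening: 0.502
```

```bash
python3 - <<'E'
from h import *
print(get_state()['eef_pos'])
a=cam('side','s6')['img'];c=cam('top','t6');b=c['img']; cv2.imwrite('pics/c6.png',cv2.resize(np.hstack([a[80:280,200:500],b[100:300,200:500]]),None,fx=1.3,fy=1.3))
W=pts(c)
for lo,hi in ((-.3,-.08),(.11,.3)):
    m=(W[...,2]>.06)&(W[...,2]<.085)&(W[...,0]>.55)&(W[...,0]<.82)&(W[...,1]>lo)&(W[...,1]<hi); print(box(W,m),m.sum())
E
```

```text
[0.59661943 0.1869579  0.20398109]
(array([ 0.6692, -0.1818]), array([0.1209, 0.1113]), 11.7, [[0.5989999771118164, -0.14000000059604645], [0.6209999918937683, -0.24899999797344208], [0.7400000095367432, -0.2240000069141388], [0.7170000076293945, -0.11500000208616257]]) 1583
(array([0.7127, 0.1877]), array([0.1107, 0.1209]), 86.9, [[0.6489999890327454, 0.13600000739097595], [0.7699999809265137, 0.1289999932050705], [0.7760000228881836, 0.23999999463558197], [0.6549999713897705, 0.2460000067949295]]) 1331
```

View pics/c6.png

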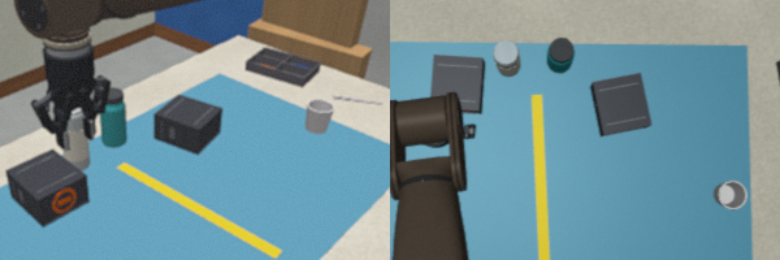

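The orange stamp is on the left crate's underside (crop pixel (63,202)). Its middle is at (0.713, 0.188), past the end of the tape and level with the can. I'll reach behind its mouth rim, bring it nearer, then push it sideways.

move_arm --linear '[[0.03,0,0.02],[0.04,0,0.01],[0.04,0,0],[0.04,0,0],[0.04,0,0],[0.03,0,0],[0,0,0],[0,0,0]]' --twist '[[0,0,0],[0,0,0],[0,0,0],[0,0,0],[0,0,0],[0,0,0],[0,0,0],[0,0,0]]'

```text
time: 7.45
eef_pos: [0.8167, 0.187, 0.23]
tcp_rot: [0.999, -0.036, 0.001, -0.001]
contact_force: [-0.0, 0.0, -0.2]
opening: 0.497
```

move_arm --linear '[[0,0,-0.035],[0,0,-0.035],[0,0,-0.035],[0,0,-0.035],[0,0,-0.03],[0,0,-0.02],[0,0,0],[0,0,0]]' --twist '[[0,0,0],[0,0,0],[0,0,0],[0,0,0],[0,0,0],[0,0,0],[0,0,0],[0,0,0]]'

```text
time: 8.12
eef_pos: [0.812, 0.1881, 0.0415]
tcp_rot: [0.999, -0.035, 0.004, -0.002]
contact_force: [0.2, -0.3, 1.2]
opening: 0.497
```

```bash
python3 - <<'E'
from h import *
print(get_state()['eef_pos'])
a=cam('side','s7')['img'];b=cam('top')['img']; cv2.imwrite('pics/c7.png',cv2.resize(np.hstack([a[80:280,100:400],b[100:300,200:500]]),None,fx=1.3,fy=1.3))
E
```

```text
[0.81204199 0.18811575 0.04152684]
```

View pics/c7.png

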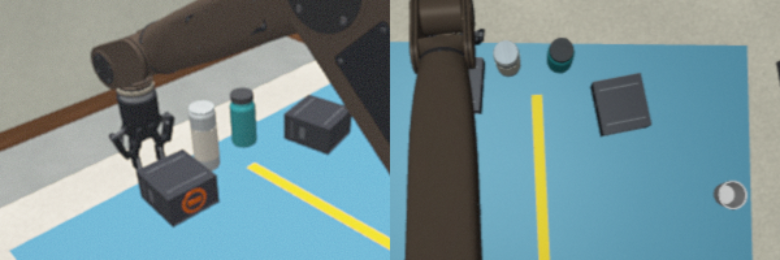

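The fingers stand behind the mouth, around crop pixel (145,160), clear of the can at (203,135). I'll push towards the robot.

move_arm --linear '[[-0.01,0,0],[-0.01,0,0],[-0.01,0,0],[-0.01,0,0],[-0.01,0,0],[-0.01,0,0],[-0.01,0,0],[-0.01,0,0],[-0.01,0,0],[-0.01,0,0],[-0.01,0,0],[-0.01,0,0]]' --twist '[[0,0,0],[0,0,0],[0,0,0],[0,0,0],[0,0,0],[0,0,0],[0,0,0],[0,0,0],[0,0,0],[0,0,0],[0,0,0],[0,0,0]]'

```text
time: 9.22
eef_pos: [0.7218, 0.1905, 0.0996]
tcp_rot: [0.998, -0.035, 0.058, -0.009]
contact_force: [3.6, 1.2, 3.9]
opening: 0.502
```

```bash
python3 - <<'E'
from h import *
print(get_state()['eef_pos'])
a=cam('side','s8')['img'];b=cam('top')['img']; cv2.imwrite('pics/c8.png',cv2.resize(np.hstack([a[80:280,100:400],b[100:300,200:500]]),None,fx=1.3,fy=1.3))
E
```

```text
[0.72179537 0.19045837 0.09958291]
```

View pics/c8.png

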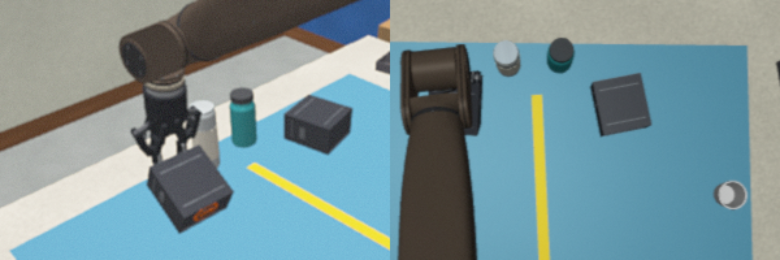

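The crate, around crop pixel (190,188), has tipped up on its underside edge because the tool drifted upwards during the push. I'll back off gently so it settles again.

move_arm --linear '[[0.008,0,-0.006],[0.008,0,-0.008],[0.008,0,-0.01],[0.008,0,-0.01],[0.008,0,-0.01],[0.008,0,-0.008],[0.008,0,-0.005]]' --twist '[[0,1,0],[0,1,0],[0,1,0],[0,1,0],[0,1,0],[0,1,0],[0,0.5,0]]'

```text
time: 9.9
eef_pos: [0.773, 0.1889, 0.0386]
tcp_rot: [0.999, -0.034, -0.009, -0.004]
contact_force: [-0.2, 0.2, -0.1]
opening: 0.501
```

```bash
python3 - <<'E'
from h import *
s=get_state();print(s['eef_pos'],s['tcp_rot'])
a=cam('side','s9')['img'];c=cam('top');b=c['img']; cv2.imwrite('pics/c9.png',cv2.resize(np.hstack([a[80:280,100:400],b[100:300,200:500]]),None,fx=1.3,fy=1.3))
E
```

```text
[0.77302212 0.18887375 0.03858381] [ 0.99938091 -0.03370225 -0.00932905 -0.0038636 ]
```

View pics/c9.png

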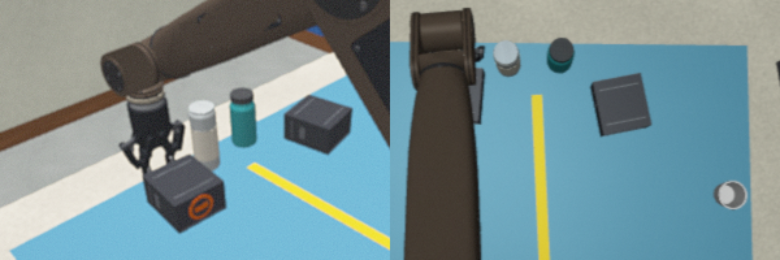

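It is flat again. Pushing the upper rim lifts the mouth, so I'll open the jaws and push the two side-wall edges low down. First I'll back off and measure.

move_arm --linear '[[0.02,0,0],[0.015,0,0],[0,0,0],[0,0,0],[0,0,0]]' --twist '[[0,0,0],[0,-0.5,0],[0,0,0],[0,0,0],[0,0,0]]' --grip 1.0

```text
time: 10.42
eef_pos: [0.8018, 0.1886, 0.0328]
tcp_rot: [0.999, -0.034, -0.013, -0.003]
contact_force: [-0.3, -0.3, 0.2]
opening: 1.004
```

```bash
python3 - <<'E'
from h import *
s=get_state();print(s['eef_pos'],s['tcp_rot'],s['opening'])
d=cam('side','s10');a=d['img'];c=cam('top','t10')
for n,q in (('top',c),('side',d)):
    W=pts(q);m=(W[...,2]>.062)&(W[...,2]<.082)&(W[...,0]>.55)&(W[...,0]<.775)&(W[...,1]>.115)&(W[...,1]<.27); print(n,box(W,m),m.sum())
cv2.imwrite('pics/c10.png',cv2.resize(a[100:300,100:360],None,fx=3,fy=3))
E
```

```text
[0.80181478 0.18861548 0.0328244 ] [ 0.99935124 -0.03350573 -0.01289761 -0.00284779] 1.0040039802385448
top (array([0.6863, 0.1458]), array([0.0264, 0.1197]), 87.3, [[0.6259999871253967, 0.13500000536441803], [0.7459999918937683, 0.12999999523162842], [0.746999979019165, 0.15600000321865082], [0.6269999742507935, 0.16200000047683716]]) 254
side (array([0.6894, 0.1876]), array([0.1122, 0.1245]), 86.3, [[0.6240000128746033, 0.13600000739097595], [0.7480000257492065, 0.12800000607967377], [0.7549999952316284, 0.23999999463558197], [0.6309999823570251, 0.24799999594688416]]) 1432
```

View pics/c10.png

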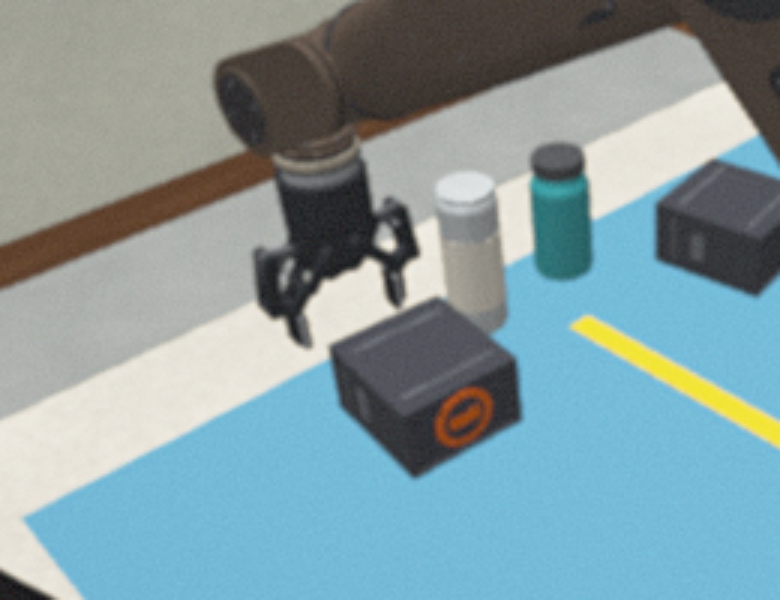

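```bash
python3 - <<'E'
from h import *
d=cam('side');c=cam('top')
for q in (d,c):
    W=pts(q)
    for lo in np.arange(.03,.2,.02):
        m=(W[...,2]>lo)&(W[...,2]<lo+.02)&(W[...,0]>.76)&(W[...,0]<.88)&(W[...,1]>.108)&(W[...,1]<.3)&(q['img'].max(-1)<70)
        if m.sum(): print(round(lo,2),m.sum(),np.percentile(W[m][:,1],[1,99]).round(3),np.percentile(W[m][:,0],[1,99]).round(3))
E
```

```text
0.03 4 [0.145 0.236] [0.792 0.801]
0.05 30 [0.144 0.245] [0.791 0.808]
0.07 63 [0.129 0.25 ] [0.786 0.818]
0.09 196 [0.121 0.261] [0.782 0.82 ]
0.11 234 [0.124 0.26 ] [0.782 0.816]
0.13 203 [0.127 0.256] [0.785 0.807]
0.15 157 [0.167 0.226] [0.766 0.81 ]
0.17 201 [0.168 0.226] [0.766 0.807]
0.19 133 [0.164 0.225] [0.767 0.81 ]
0.05 4 [0.133 0.144] [0.788 0.797]
0.07 14 [0.121 0.146] [0.786 0.805]
0.09 28 [0.115 0.246] [0.786 0.808]
0.11 19 [0.117 0.225] [0.786 0.81 ]
0.13 38 [0.12  0.207] [0.786 0.809]
0.19 2 [0.161 0.217] [0.785 0.789]
```

move_arm --linear '[[0,0.003,-0.004],[-0.005,0,-0.004],[0,0,-0.003],[0,0,0]]' --twist '[[0,1,0],[0,1,0],[0,1,0],[0,0,0]]'

```text
time: 10.95
eef_pos: [0.796, 0.1925, 0.0227]
tcp_rot: [0.999, -0.033, -0.041, -0.002]
contact_force: [-0.0, -0.5, 0.1]
opening: 0.999
```

move_arm --linear '[[-0.01,0,0],[-0.01,0,0],[-0.008,0,0],[-0.008,0,0],[-0.008,0,0],[-0.008,0,0]]' --twist '[[0,0,0],[0,0,0],[0,0,0],[0,0,0],[0,0,0],[0,0,0]]'

```text
time: 11.45
eef_pos: [0.7447, 0.1919, 0.0209]
tcp_rot: [0.999, -0.034, -0.039, -0.002]
contact_force: [2.1, -0.0, -0.2]
opening: 0.998
```

```bash
cat > look.py <<'E'
from h import *
import sys
s=get_state();print(s['time'],s['eef_pos'].round(4),s['tcp_rot'].round(3),s['contact_force'].round(1))
d=cam('side',sys.argv[1]);a=d['img']
W=pts(d);m=(W[...,2]>.055)&(W[...,2]<.082)&(W[...,0]>.45)&(W[...,0]<s['eef_pos'][0]+.0)&(W[...,1]>-.1)&(W[...,1]<.26);print(box(W,m),W[m][:,2].min(),W[m][:,2].max(),m.sum())
cv2.imwrite('pics/z%s.png'%sys.argv[1],cv2.resize(a[100:300,100:400],None,fx=2,fy=2))
E
python3 look.py 11
```

```text
11.45 [0.7447 0.1919 0.0209] [ 0.999 -0.034 -0.039 -0.002] [ 2.1 -0.  -0.2]
(array([0.6772, 0.1575]), array([0.2049, 0.1349]), 90.0, [[0.6100000143051147, 0.054999999701976776], [0.7450000047683716, 0.054999999701976776], [0.7450000047683716, 0.25999999046325684], [0.6100000143051147, 0.25999999046325684]]) 0.0550328944995574 0.08197353015489527 1805
```

View pics/z11.png

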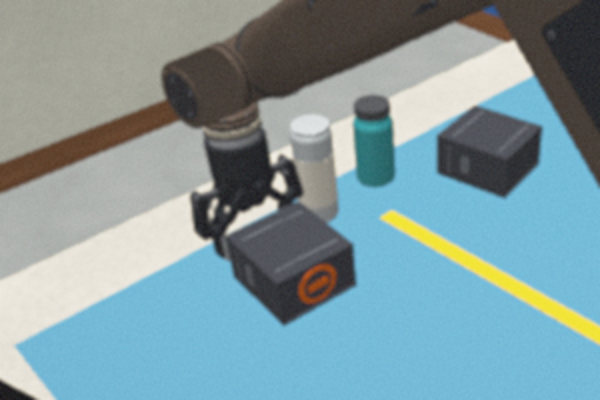

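The crate (pixel (292,265)) is flat and sliding with about 2 N. I'll keep going.

move_arm --linear '[[-0.009,0,0],[-0.009,0,0],[-0.009,0,0],[-0.009,0,0],[-0.009,0,0],[-0.009,0,0],[-0.008,0,0],[-0.006,0,0],[0,0,0]]' --twist '[[0,0,0],[0,0,0],[0,0,0],[0,0,0],[0,0,0],[0,0,0],[0,0,0],[0,0,0],[0,0,0]]'

```text
time: 12.25
eef_pos: [0.676, 0.1914, 0.0217]
tcp_rot: [0.999, -0.034, -0.036, -0.002]
contact_force: [0.3, 0.8, 0.6]
opening: 0.998
```

```bash
python3 look.py 12
```

```text
12.25 [0.676  0.1914 0.0217] [ 0.999 -0.034 -0.036 -0.002] [0.3 0.8 0.6]
(array([0.6085, 0.1896]), array([0.1402, 0.1336]), 89.5, [[0.5410000085830688, 0.11999999731779099], [0.675000011920929, 0.11900000274181366], [0.6759999990463257, 0.2590000033378601], [0.5419999957084656, 0.25999999046325684]]) 0.05515684324022192 0.08177277577091523 1895
```

View pics/z12.png

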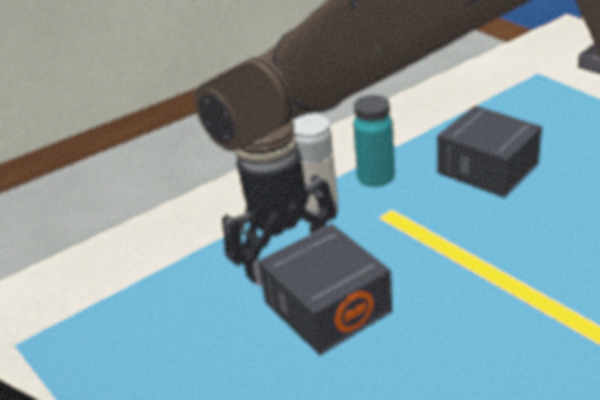

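The crate lies flat with its middle near x = 0.60 (pixel (325,290)). I'll retreat, rise, and go round to its +y side.

move_arm --linear '[[0.015,0,0],[0.015,0.0,0.01],[0,0,0.035],[0,0,0.04],[0,0,0.04],[0,0,0.04],[-0.02,0.02,0.01],[-0.03,0.03,0],[-0.03,0.03,0],[-0.03,0.03,0],[0,0,0],[0,0,0]]' --twist '[[0,0,0],[0,0,0],[0,0,0],[0,-2,0],[0,-1,0],[0,-1,0],[0,0,0],[0,0,0],[0,0,0],[0,0,0],[0,0,0],[0,0,0]]' --grip 1.0

```text
time: 13.3
eef_pos: [0.5916, 0.3022, 0.2037]
tcp_rot: [0.999, -0.037, -0.004, -0.004]
contact_force: [0.1, 0.6, 0.5]
opening: 1.0
```

```bash
python3 - <<'E'
from h import *
s=get_state();print(s['eef_pos'],s['tcp_rot'],s['qpos'])
W=pts(cam('top'));
m=(W[...,2]>.055)&(W[...,2]<.085)&(W[...,0]>.5)&(W[...,0]<.7)&(W[...,1]>.1)&(W[...,1]<.26); print(box(W,m),m.sum())
W=pts(cam('side','s13'));
m=(W[...,2]>.055)&(W[...,2]<.085)&(W[...,0]>.5)&(W[...,0]<.7)&(W[...,1]>.1)&(W[...,1]<.26); print(box(W,m),m.sum())
E
```

```text
[0.59163359 0.3022217  0.2037184 ] [ 0.99930378 -0.03680832 -0.00433687 -0.00427684] [0.31575244 0.29373812 1.63397355 0.01174145 1.21909006 1.95610972]
(array([0.6047, 0.1873]), array([0.1108, 0.1206]), 86.5, [[0.5410000085830688, 0.13600000739097595], [0.6620000004768372, 0.12800000607967377], [0.6679999828338623, 0.23899999260902405], [0.5479999780654907, 0.2460000067949295]]) 1629
(array([0.6057, 0.1869]), array([0.1112, 0.1245]), 86.4, [[0.5400000214576721, 0.13500000536441803], [0.6639999747276306, 0.12700000405311584], [0.6710000038146973, 0.23800000548362732], [0.546999990940094, 0.2460000067949295]]) 1805
```

move_arm --linear '[[0,0,0],[0,0,0],[0,0,0],[0,0,0],[0,0,0],[0,0,0],[0,0,0],[0,0,0],[0,0,0],[0,0,0],[0,0,0],[0,0,0],[0,0,0],[0,0,0]]' --twist '[[0,0,7],[0,0,7],[0,0,7],[0,0,7],[0,0,7],[0,0,7],[0,0,7],[0,0,7],[0,0,7],[0,0,7],[0,0,7],[0,0,7],[0,0,6],[0,0,0]]' --grip 0.5

```text
time: 14.57
eef_pos: [0.6094, 0.2801, 0.195]
tcp_rot: [0.721, 0.693, -0.011, 0.003]
contact_force: [0.2, -0.0, -0.2]
opening: 0.501
```

```bash
cat > st.py <<'E'
from h import *
from scipy.spatial.transform import Rotation as R
s=get_state();M=R.from_quat(s['tcp_rot']).as_matrix();print(s['time'],s['eef_pos'].round(4),'y',M[:,1].round(3),'z',M[:,2].round(3),s['qpos'].round(2),s['contact_force'].round(1))
E
python3 st.py
```

```text
14.5667 [0.6094 0.2801 0.195 ] y [ 0.999 -0.039 -0.012] z [-0.013 -0.02  -1.   ] [ 0.29  0.32  1.61 -0.02  1.22  0.33] [ 0.2 -0.  -0.2]
```

move_arm --linear '[[-0.006,0.02,0],[-0.006,0.005,-0.03],[0,0,-0.035],[0,0,-0.035],[0,0,-0.035],[0,0,-0.03],[0,0,0],[0,0,0]]' --twist '[[-1,0,-0.7],[-1,0,-0.7],[0,0,0],[0,0,0],[0,0,0],[0,0,0],[0,0,0],[0,0,0]]'

```text
time: 15.23
eef_pos: [0.6065, 0.2974, 0.0261]
tcp_rot: [0.742, 0.67, -0.021, 0.018]
contact_force: [1.4, 0.1, 0.5]
opening: 0.499
```

```bash
python3 st.py
```

```text
15.2333 [0.6065 0.2974 0.0261] y [ 0.995 -0.102 -0.001] z [-0.007 -0.054 -0.998] [ 0.32  0.53  1.67 -0.06  0.96  0.46] [1.4 0.1 0.5]
```

move_arm --linear '[[-0.009,-0.01,0.004],[0,-0.012,0],[0,-0.01,0],[0,-0.01,0],[0,-0.01,0],[0,-0.01,0],[0,-0.01,0],[0,-0.01,0]]' --twist '[[0,0,2],[0,0,1],[0,0,0],[0,0,0],[0,0,0],[0,0,0],[0,0,0],[0,0,0]]'

```text
time: 15.9
eef_pos: [0.6051, 0.2118, 0.0406]
tcp_rot: [0.727, 0.686, -0.013, 0.021]
contact_force: [-0.6, 1.3, -0.7]
opening: 0.504
```

```bash
python3 st.py; python3 - <<'E'
from h import *
a=cam('side')['img'];b=cam('top')['img']; cv2.imwrite('pics/c14.png',cv2.resize(np.hstack([a[80:300,150:450],b[100:320,200:500]]),None,fx=1.3,fy=1.3))
E
```

```text
15.9 [0.6051 0.2118 0.0406] y [ 0.998 -0.058  0.013] z [ 0.01  -0.048 -0.999] [ 0.2   0.44  1.77 -0.06  0.93  0.29] [-0.6  1.3 -0.7]
```

View pics/c14.png

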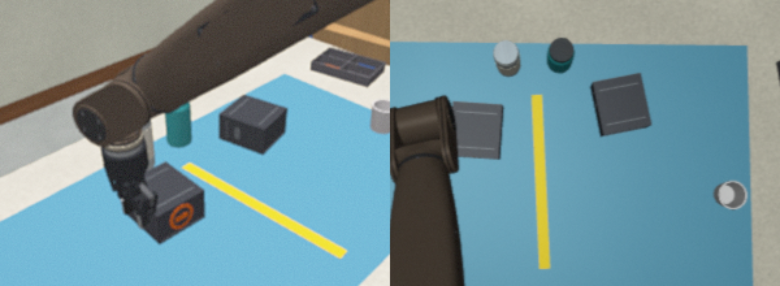

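The crate is flat and moving towards the line (top crop pixel (478,130)). I'll continue, lowering a little to correct the upward drift.

move_arm --linear '[[-0.001,-0.01,-0.003],[-0.001,-0.01,-0.003],[-0.001,-0.01,-0.002],[-0.001,-0.01,-0.002],[-0.001,-0.01,-0.002],[0,-0.01,-0.001],[0,-0.01,-0.001],[0,-0.01,-0.001],[0,-0.01,-0.001],[0,-0.008,0]]' --twist '[[0,0,0],[0,0,0],[0,0,0],[0,0,0],[0,0,0],[0,0,0],[0,0,0],[0,0,0],[0,0,0],[0,0,0]]'

```text
time: 16.83
eef_pos: [0.6067, 0.1146, 0.0343]
tcp_rot: [0.728, 0.685, -0.001, 0.022]
contact_force: [-0.7, 2.3, 1.0]
opening: 0.499
```

```bash
python3 st.py; python3 - <<'E'
from h import *
a=cam('side')['img'];c=cam('top');b=c['img']; cv2.imwrite('pics/c15.png',cv2.resize(np.hstack([a[80:300,150:450],b[100:320,200:500]]),None,fx=1.3,fy=1.3))
W=pts(c);y=get_state()['eef_pos'][1]
m=(W[...,2]>.06)&(W[...,2]<.085)&(W[...,0]>.5)&(W[...,0]<.72)&(W[...,1]>-.09)&(W[...,1]<y-.015); print(box(W,m),m.sum())
E
```

```text
16.8333 [0.6067 0.1146 0.0343] y [ 0.998 -0.06   0.03 ] z [ 0.029 -0.033 -0.999] [ 0.04  0.39  1.85 -0.04  0.87  0.13] [-0.7  2.3  1. ]
(array([0.6089, 0.0468]), array([0.1087, 0.1213]), 86.7, [[0.5450000166893005, -0.004000000189989805], [0.6660000085830688, -0.010999999940395355], [0.6729999780654907, 0.09799999743700027], [0.5509999990463257, 0.10499999672174454]]) 1172
```

View pics/c15.png

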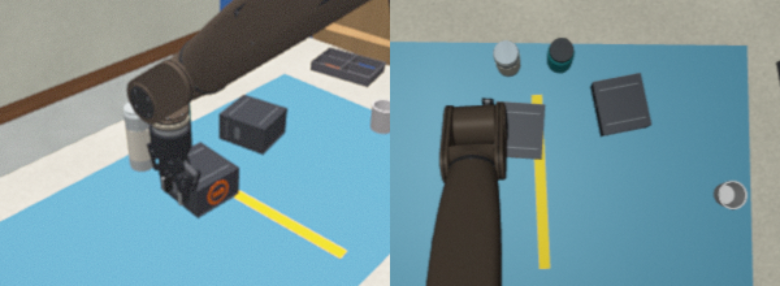

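The middle is at y ≈ 0.047 and the target is about 0.006, so 41 mm remain.

move_arm --linear '[[0,-0.01,-0.001],[0,-0.01,-0.001],[0,-0.009,0],[0,-0.007,0],[0,-0.004,0],[0,0,0]]' --twist '[[0,0,0],[0,0,0],[0,0,0],[0,0,0],[0,0,0],[0,0,0]]'

```text
time: 17.43
eef_pos: [0.6075, 0.0743, 0.0343]
tcp_rot: [0.729, 0.685, 0.001, 0.021]
contact_force: [0.6, 3.4, 3.8]
opening: 0.496
```

```bash
python3 st.py; python3 - <<'E'
from h import *
c=cam('top')
W=pts(c);y=get_state()['eef_pos'][1]
m=(W[...,2]>.06)&(W[...,2]<.085)&(W[...,0]>.5)&(W[...,0]<.72)&(W[...,1]>-.09)&(W[...,1]<y-.012); print(box(W,m),m.sum())
E
```

```text
17.4333 [0.6075 0.0743 0.0343] y [ 0.998 -0.062  0.032] z [ 0.03  -0.03  -0.999] [-0.03  0.38  1.87 -0.04  0.86  0.05] [0.6 3.4 3.8]
(array([0.6096, 0.0084]), array([0.11  , 0.1211]), 86.8, [[0.5460000038146973, -0.0430000014603138], [0.6669999957084656, -0.05000000074505806], [0.6729999780654907, 0.05999999865889549], [0.5519999861717224, 0.06700000166893005]]) 1097
```

move_arm --linear '[[0,-0.003,0],[0,0,0],[0,0.01,0],[0,0.02,0],[0,0.02,0.01],[0,0.01,0.03],[0,0,0.04],[0,0.02,0.04],[-0.01,0.04,0.03],[-0.01,0.04,0],[-0.01,0.04,0],[-0.01,0.04,0],[-0.01,0.03,0],[0,0,0]]' --twist '[[0,0,0],[0,0,0],[0,0,0],[0,0,0],[0,0,0],[0,0,0],[0,0,0],[0,0,0],[0,0,0],[0,0,0],[0,0,0],[0,0,0],[0,0,0],[0,0,0]]'

```text
time: 18.65
eef_pos: [0.545, 0.3421, 0.1716]
tcp_rot: [0.729, 0.684, -0.013, 0.018]
contact_force: [-0.5, -0.3, 0.1]
opening: 0.498
```

```bash
python3 st.py; python3 - <<'E'
from h import *
c=cam('top');a=cam('side')['img']
W=pts(c);u=np.arange(640)[None,:].repeat(400,0);v=np.arange(400)[:,None].repeat(640,1)
def roi(a,b,e,f): return (u>a)&(u<b)&(v>e)&(v<f)
for lo,hi in ((-.09,.12),(-.3,-.1)):
    m=(W[...,2]>.06)&(W[...,2]<.085)&(W[...,0]>.5)&(W[...,0]<.745)&(W[...,1]>lo)&(W[...,1]<hi); p=box(W,m);print(p,m.sum()); print('line y there',-.0018+(p[0][0]-.4964)*.0692)
for n,r in dict(can=(275,302,120,165),disp=(318,345,120,165),cup=(445,480,232,268)).items():
    m=roi(*r)&(W[...,2]>.05);zz=np.nanmax(W[m][:,2]); print(n,box(W,roi(*r)&(W[...,2]>zz-.015))[:2],zz)
im=c['img'].astype(int);m=(im.max(-1)<60)&roi(145,175,220,295); print('drv',box(W,m)[:2])
cv2.imwrite('pics/c17.png',cv2.resize(np.hstack([a[80:300,150:450],c['img'][100:320,130:490]]),None,fx=1.2,fy=1.2))
E
```

```text
18.65 [0.545  0.3421 0.1716] y [ 0.998 -0.064  0.009] z [ 0.006 -0.045 -0.999] [ 0.42  0.29  1.7  -0.05  1.16  0.5 ] [-0.5 -0.3  0.1]
(array([0.6479, 0.0112]), array([0.2169, 0.1314]), 9.3, [[0.5299999713897705, 0.057999998331069946], [0.5519999861717224, -0.07100000232458115], [0.765999972820282, -0.035999998450279236], [0.7440000176429749, 0.09399999678134918]]) 1613
line y there 0.008683800000000002
(array([ 0.6696, -0.1818]), array([0.1211, 0.1117]), 11.7, [[0.5989999771118164, -0.13899999856948853], [0.621999979019165, -0.24899999797344208], [0.7400000095367432, -0.2240000069141388], [0.7179999947547913, -0.11500000208616257]]) 1581
line y there 0.010185439999999997
can (array([0.7651, 0.0751]), array([0.0505, 0.0493])) 0.16110013150630795
disp (array([ 0.7763, -0.0438]), array([0.05 , 0.052])) 0.13902313189659443
cup (array([ 0.4685, -0.426 ]), array([0.0603, 0.0631])) 0.07301240604157654
drv (array([0.4886, 0.3038]), array([0.1128, 0.0504]))
```

View pics/c17.png

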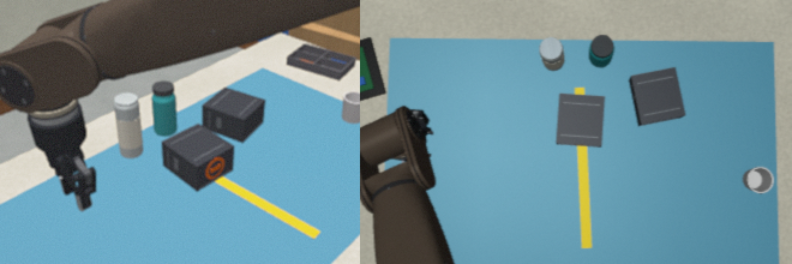

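```bash
python3 - <<'E'
from h import *
c=cam('top');cam('side','s18')
W=pts(c)
m=(W[...,2]>.06)&(W[...,2]<.085)&(W[...,0]>.5)&(W[...,0]<.70)&(W[...,1]>-.09)&(W[...,1]<.1); p=box(W,m);print(p,m.sum()); print('line y there',-.0018+(p[0][0]-.4964)*.0692)
im=c['img'].astype(int); m=(im[...,2]>150)&(im[...,0]<90)&(im[...,1]>130)&(abs(W[...,1])<.06)&(W[...,2]<.02)
l=cv2.fitLine(W[m][:,:2].astype(np.float32),cv2.DIST_HUBER,0,.01,.01).ravel(); print(l, l[3]+(p[0][0]-l[2])*l[1]/l[0])
E
```

```text
(array([0.6096, 0.0054]), array([0.1098, 0.1212]), 86.5, [[0.5460000038146973, -0.04600000008940697], [0.6669999957084656, -0.05299999937415123], [0.6729999780654907, 0.0560000017285347], [0.5529999732971191, 0.06400000303983688]]) 1591
line y there 0.006033440000000001
[ 0.99861103  0.05268759  0.43970245 -0.00679943] 0.002164511170488709
```

View pics/s18.png

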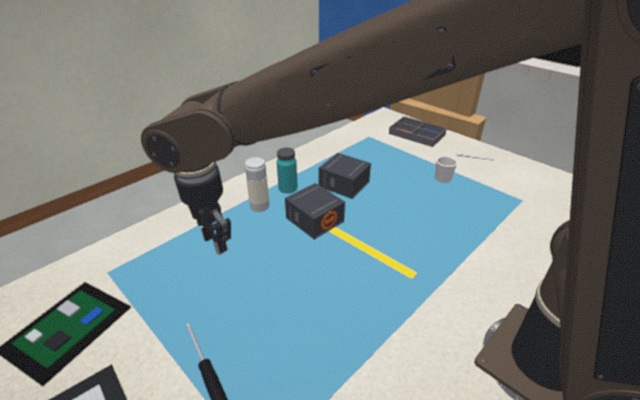

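The side view shows the stamped crate on its side at pixel (315,210) with the tape running under it. The other crate is clear at (345,175), the screwdriver at (200,360) has not moved, and the arm is touching nothing.

```bash
python3 -c "
from h import *
print(sign_off())"
```

```text
the job is handed in; nothing more can be done
None
```

The job is done and handed in at about 19 s of the 58 s allowed. Both crates were tipped onto their sides with the fingertips, and the left one carried the orange stamp. I pushed it clear of the can, then sideways onto the yellow line.

**Final checks:**
- **Stamped crate:** it lies flat with its middle at (0.610, 0.005). Two fits put the line there at y = 0.006 and y = 0.002, about 4 mm apart, so the crate is centred to within about 3 mm.
- **Other crate:** it lies where it fell, with its nearest corner about 0.12 m from the line.
- **Bystanders:** the bottle, can and cup measure within 1 mm of where they started. The arm hid the screwdriver from the top camera, and it looks unmoved in the side view.
- **Robot:** it was touching nothing at the end. The forces I read after each move stayed below about 6 N.

**What went wrong:** my first push on the stamped crate's upper rim tipped its mouth end up off the mat. I backed off, it settled flat again, and I finished by pushing low on the side-wall edges.

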